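# Clamp a tube in a drill jig with a ratchet clamping lever

### The arm

A 6-joint arm with a two-finger parallel gripper is mounted at the origin on a cart in front of the work surface, level with it; the furniture and walls round the work are solid. World frame = base frame: x ahead of the robot, y to its left, z up, the work surface at z = 0. Lengths are in m, angles in rad, forces in N, time in s.
With the tool pointing down it reaches from about 0.25 to 0.725 m from the base axis. Payload 4 kg.
Tool frame: the origin (TCP) lies on the centre line of the jaws, within the pads' length; the fingertips stand 22 mm ahead of it and the grasp point (between the pads) lies 3 mm ahead of it; z points along the fingers, y is the line along which they close (so a half turn about z gives the same grasp; the last joint's range is limited). The gripper opens to 85 mm and grips with 20 to 120 N. Pads are 22 mm wide; open, the fingers measure 114 mm over their backs; the gripper's body (76 mm by 85 mm) begins 54 mm behind the grasp point. The pads swing forward as they close: fully open they stand 13 mm farther back than shut.
Start: joints at [-1.118, 0.241, 0.005, 1.335, 0, 1.571], TCP at [0.219, -0.45, 0.253] pointing down, gripper open.
Joint ranges: [-2.72, 2.72], [-1.05, 1.87], [-1.09, 1.28], [-1.99, 2.15], [-1.42, 1.44], [-3.14, 3.14]. Speed limits (rad/s): [2.79, 2.79, 3.14, 3.14, 3.14, 3.14].

### API

Orientations are given as [roll, pitch, yaw] about the fixed x, y, z axes, in that order (R = Rz(yaw) Ry(pitch) Rx(roll)).
In Python, from bench import ctrl, cams gives the robot as it stands.
- The arm moves only by the shell command python3 -m pendant 'ROWS' [FORCE]. ROWS is a JSON object of lists of equal length, an entry for each row: "travel": the shift along the tool's x, y, z in cm, a list of three; "roll": the turn about the tool's z in degrees; "grip": the opening, from 0 (shut) to 1 (fully open). In form: {"travel": [[tx, ty, tz], ...], "roll": [roll, ...], "grip": [grip, ...]}. A call has 1 to 12 rows; each row is the pose to reach, as a shift and turn from the pose commanded when the call began, along the tool's axes at that moment; what a row does not reach only later rows make up. A row lasts 1/8 s, in which the tool goes at most 62.5 mm and 10.7 degrees, less where a joint would pass 70% of its speed; a pose out of reach is approached as far as the arm can. A call with a gripper value outside its range is refused whole. The fingers move at their own pace and stop on an object; FORCE is the grip in N (left out, the last holds). Time passes only in rows, so rows that repeat a pose let the fingers close. It gives the time, the measured TCP pose, the force, the opening and the grip force at its end, in the units of the state.
- ctrl.get_state(): the state, without advancing time (a new reading comes with each control period).
- cams.capture(name): name is "scene" or "top" or "wrist"; returns the picture (420x560x3 uint8, red, green, blue); there is no depth.
- cams.camera_info(name): a dict with "fx", "fy", "cx", "cy" (pixels), "rvec" (rotation vector, rad) and "tvec" (3), from world to camera coordinates, as OpenCV has them; the wrist camera has in their place "tool_from_camera" (4x4, takes a point from camera to tool coordinates, whose origin is the TCP and whose axes are the flange's). Camera axes: x right, y down, z forward; pixel columns grow to the right and rows downward; lengths in m; the calibration is good to about 2 mm. The wrist camera is an equidistant fisheye: a pixel r from the principal point sees the ray r / f radians off the axis. A picture is of the moment at which its call begins: read the wrist's pose just before it. camera_info takes no time and is no camera call.
- ctrl.close_job(): hands the job in; it is judged then, once.
Trained networks look in the newest picture that a camera, given by its name, has taken for a name from the list of things; names that differ only in an ending like _2 or _b are one class to them, and where a whole thing is asked for, a point or a joint stands for the part that bears it (a point fixed in the world has none). Each returns a list of dicts, best first, with "score" (0 to 1); they miss things now and then, are a little off and sometimes report something else, mostly with a low value. They report only what shows in the picture. A call takes as long as a camera call.
- cams.recognise(camera, query): "position" ([column, row] in pixels, amid what is visible of it).
- cams.masks_of(camera, query): "pixels" (420x560 bool, what is visible of it) and "position" ([column, row] in pixels, amid what is visible of it).
- cams.mark_of(camera, query): "position" ([column, row] in pixels: a listed point, or the origin of a listed thing).
The state is a dict: "time_s": time; "joint_pos": joint angles; "qd": joint speeds; "tau": joint torques, N m; "eef_pos": TCP position; "orientation": TCP orientation; "force": force on the tool from outside, world axes, zero at the start; "wrist_torque": the same for the moment, N m; "grip_width": finger opening in m; "gripper_force": force on a finger pad.
Only numpy, scipy, OpenCV 4.12 (cv2) and the standard library are available. Lean on these libraries where they do the work, as an engineer would, in place of code of your own. Each camera call takes 0.05 s, during which the arm holds its last target. There are 200 camera calls.

### The job

Push the short square tube along its channel in the drill jig until it butts on the end stop, then clamp it there with the red-knobbed clamping lever, hand-tight: about 7 to 9 N of pull at the knob, firm enough for drilling but never so hard that the thin tube is dented. The lever tightens clockwise but has only about a quarter turn of room between the two bush plates, so lift it off its serrations, swing it back, let it drop in again and keep turning. Let go with the lever seated in its serrations, and leave the oil can, pliers and spanner where they are.

Things in the scene. Friction and masses are not known exactly. Their poses are not given: they have to be found in the camera images.
- jig: Drill jig fixed to the bench: steel base plate 130 x 190 x 10 mm, origin under its centre, front to -x. In its frame (mm): the tube's channel runs along y at x = 28, floor at z = 11, with a rear guide strip at x = 42 to 54 up to z = 20; the clamp's stud stands at x = -12, y = 0, and the lever points to -x over the front edge
- bush_plates (a point): Point midway between the two blue-grey drill-bush plates, at the height of their tops, 79 mm above the bench (bushes 83 mm). In the jig's frame (mm) they stand on pillars at |y| = 34 to 50, x = -34 to 14, and reach over the tube at |y| = 16 to 41, x = 10 to 48. The lever (arm 60 to 75 mm high, hub up to 88 mm) swings between them
- jig_stop (a point): Centre of the end stop's face, 22.5 mm above the bench, at y = -42.5 mm in the jig's frame; the block behind it is 38 mm high. The tube is pushed against it in the jig's -y direction
- tube: Dark square tube 25 x 25 x 115 mm, about 0.2 kg, lying in the channel along the jig's y with 1 mm of side play; origin at the centre of its underside, y along it. Home, with its end on the stop, the origin is at y = 15 mm in the jig's frame; it starts 12 to 28 mm short. Strap and bush plates keep it from being lifted out; with the strap loose it slides with 1 to 2 N
- tube_end (a point): Centre of the tube's free (+y) end face, the one to push on: 25 x 25 mm, 11 to 36 mm above the bench, open to the +y side
- strap: Steel clamping strap 96 x 22 x 8 mm across the tube, origin at its underside on the stud's axis. It starts some 0.5 to 4 mm above the tube, held up by a spring, and the coarse screw presses it down 3 mm for each radian of turn. How hard it bears on the tube once it touches can only be felt at the knob
- knob_grip (a point): Centre of the red knob on the clamping lever's end: upright cylinder 24 mm across, 34 mm high, about 110 mm above the bench; it revolves freely on the lever, so it can be pinched from above at any yaw and the wrist need not turn. It runs on a circle of 85 mm radius about the stud's axis; turning the lever clockwise seen from above tightens
- stud_axis (a point): Point on the stud's vertical axis, about which the lever turns, as high as the knob's centre with the lever down and the strap loose (the lever sinks with the screw, 3 mm a radian). The lever can swing 0.85 rad either side of the jig's -x direction, where it meets the bush plates; it starts 0.1 to 0.6 rad to the jig's +y side, the side it turns to when tightening
- lever_lift (a joint): How far the lever is lifted off its serrations, m: 0 seated, 0.012 at most; takes 6 to 10 N against a spring. Seated, it turns the screw both ways (turned back, it undoes the clamp); above 0.008 it swings free. 12 serrations, 30 degrees apart: let down on a tooth it stays 5 to 7 mm up until turned a little. Knob pull: 1.5 N with the strap loose, plus about 0.1 N for each newton of clamping force
- oil_can: Bystander: small grey spray tin with a red cap, 46 mm across, 146 mm high, standing; origin under its centre
- pliers: Bystander: pliers with red handles, 58 x 189 x 14 mm, lying; origin under its centre
- spanner: Bystander: combination spanner 163 mm long, 8 mm thick, lying; origin under its centre

How it is judged:
By the outcome, as a careful person would: the job done as asked, in the order asked, and still so for the second after the job is handed in, with the robot touching nothing.
It also fails if it takes over 64 s, if anything falls off the work surface, if the arm or the gripper's body presses on something with over 40 N, if the wrist force passes 120 N, or if a joint passes its speed limit or range.

## Working session

There is one attempt and no reset: what is moved stays moved. The work goes in short steps, Python scripts to look and compute and a shell command to move; the robot and the scene stay as the last step left them, time stands still between calls to the robot, and variables do not carry over. Pictures are saved under pics/ and viewed, at most 10 in all, crops included, and the job is handed in when it is done.

```bash
ls; mkdir -p pics
cat > h.py <<'E'
import numpy as np, cv2, json
from bench import ctrl, cams
from scipy.spatial.transform import Rotation as R
def ray(name,px):
    i=cams.camera_info(name)
    x=(px[0]-i['cx'])/i['fx']; y=(px[1]-i['cy'])/i['fy']
    if name=='wrist':
        s=ctrl.get_state(); T=np.array(i['tool_from_camera'])
        r=np.hypot(x,y); d=np.array([x/r*np.sin(r),y/r*np.sin(r),np.cos(r)]) if r>0 else np.array([0,0,1.])
        Rt=R.from_euler('xyz',s['orientation']).as_matrix()
        return Rt@T[:3,3]+np.array(s['eef_pos']), Rt@T[:3,:3]@d
    Rm=cv2.Rodrigues(np.array(i['rvec'],float))[0]
    return -Rm.T@np.array(i['tvec'],float).ravel(), Rm.T@np.array([x,y,1.])
def atz(name,px,z):
    o,d=ray(name,px); return o+d*(z-o[2])/d[2]
def tri(l):
    A=0;b=0
    for n,p in l:
        o,d=ray(n,p); d=d/np.linalg.norm(d); M=np.eye(3)-np.outer(d,d); A=A+M; b=b+M@o
    return np.linalg.solve(A,b)
def save(name,f,im=None):
    cv2.imwrite('pics/'+f,cv2.cvtColor(cams.capture(name) if im is None else im,cv2.COLOR_RGB2BGR))
E
python3 - <<'E'
from h import *
np.set_printoptions(precision=4,suppress=True)
Z=dict(jig=0,bush_plates=.079,jig_stop=.0225,tube=.011,tube_end=.0235,strap=.05,knob_grip=.110,stud_axis=.110,oil_can=0,pliers=0,spanner=0)
save('scene','s0.png');save('top','t0.png')
for q in Z:
    for c in('top','scene'):
        r=cams.mark_of(c,q)
        for m in r[:2]: print(q,c,round(m['score'],2),np.round(m['position'],1),atz(c,m['position'],Z[q]))
s=ctrl.get_state();print(s)
E
```

```text
pics
jig top 0.66 [348.8 185.2] [ 0.5576 -0.35    0.    ]
jig scene 0.94 [308.9 169.7] [ 0.5508 -0.3409  0.    ]
bush_plates top 0.98 [353.4 180.6] [ 0.5597 -0.3468  0.079 ]
bush_plates top 0.24 [192.5 252.7] [0.3816 0.0462 0.079 ]
bush_plates scene 0.94 [310.  146.1] [ 0.5563 -0.3497  0.079 ]
jig_stop top 0.7 [367.8 176.2] [ 0.5786 -0.3954  0.0225]
jig_stop scene 0.63 [312.3 152.5] [ 0.5676 -0.3818  0.0225]
jig_stop scene 0.22 [310.5 157.1] [ 0.562  -0.3644  0.0225]
tube top 0.61 [338.8 172.9] [ 0.5886 -0.3218  0.011 ]
tube_end top 0.71 [318.  164.2] [ 0.6092 -0.2658  0.0235]
tube_end scene 0.71 [275.6 172.9] [ 0.6052 -0.2624  0.0235]
tube_end scene 0.7 [268.2 312.2] [0.382  0.0742 0.0235]
strap top 0.45 [349.1 188.2] [ 0.544  -0.3415  0.05  ]
strap scene 0.71 [273.1 264.3] [ 0.434  -0.0163  0.05  ]
strap scene 0.58 [311. 160.] [ 0.5412 -0.3333  0.05  ]
knob_grip top 0.51 [340.8 216.7] [ 0.4693 -0.3103  0.11  ]
knob_grip scene 0.65 [331.6 163.7] [ 0.4631 -0.302   0.11  ]
stud_axis top 0.67 [355.1 186.6] [ 0.5413 -0.3447  0.11  ]
stud_axis top 0.2 [317.  162.9] [ 0.5977 -0.2538  0.11
[... 251 characters left out ...]
0.92 [192.4 249.7] [0.386  0.0614 0.    ]
pliers scene 0.74 [269.6 315. ] [0.3831 0.0687 0.    ]
spanner top 0.63 [328.7 253.9] [ 0.376  -0.2962  0.    ]
spanner scene 0.57 [357.1 212.6] [ 0.3692 -0.2874 -0.    ]
{'time_s': 1.2, 'joint_pos': array([-1.118 ,  0.2406,  0.005 ,  1.3352, -0.    ,  1.5708]), 'qd': array([-0.0009,  0.0018,  0.0008,  0.0006,  0.0003,  0.0001]), 'tau': array([  0.0003, -37.2223,  25.2691,   0.0015,  -0.0001,   0.    ]), 'eef_pos': array([ 0.2187, -0.4496,  0.2533]), 'orientation': array([-3.1416,  0.    ,  0.4528]), 'force': array([ 0.2604,  0.5464, -0.658 ]), 'wrist_torque': array([ 0.0277,  0.0336, -0.007 ]), 'gripper_force': 0.0, 'grip_width': 0.0854418091739054}
```

View pics/t0.png

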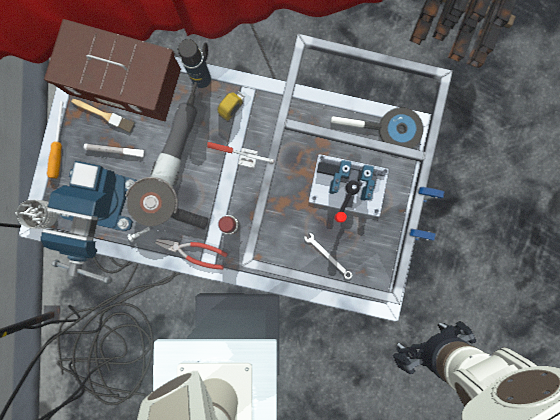

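View pics/s0.png

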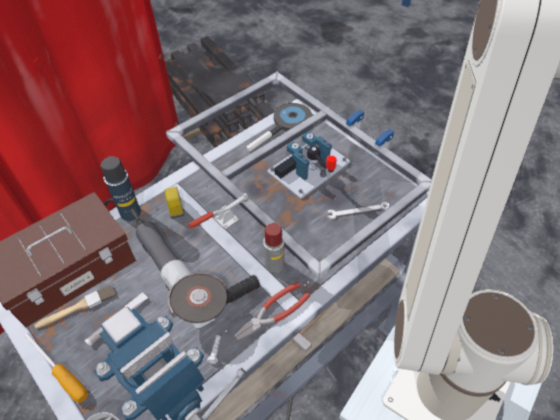

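The top view shows the jig around (348,185), the red knob at (340,217), the tube's free end near (318,164), and the oil can, pliers and spanner well clear. The scene view agrees, with the knob at (332,163) and the tube end at (276,170). I'll move above the tube end.

```bash
python3 -m pendant '{"travel":[[4,0,0],[9,0,0],[14.5,0,0],[20,-0.5,0],[25,-1,0],[30,-1,0.5],[35,-1.5,1],[40,-2,2],[44.7,-2.1,3],[44.7,-2.1,3],[44.7,-2.1,3]],"roll":[4,8,12,16,20,25,30,35,40,40,40],"grip":[0,0,0,0,0,0,0,0,0,0,0]}' 60
cat > look.py <<'E'
from h import *
import sys
np.set_printoptions(precision=4,suppress=True)
Z=dict(bush_plates=.079,jig_stop=.0225,tube_end=.0235,knob_grip=.110,stud_axis=.110)
save('wrist',sys.argv[1])
s=ctrl.get_state();print(s['time_s'],s['eef_pos'],s['orientation'],s['force'])
for q in sys.argv[2].split(','):
    for m in cams.mark_of('wrist',q)[:2]: print(q,round(m['score'],2),np.round(m['position'],1),atz('wrist',m['position'],Z[q]))
E
python3 look.py w1.png bush_plates,jig_stop,tube_end,knob_grip,stud_axis
```

```text
time_s: 2.58
eef_pos: [0.6112, -0.2351, 0.2228]
orientation: [3.141, 0.001, -0.245]
force: [-1.3, -0.2, 0.3]
grip_width: 0.0001
gripper_force: 0.0
2.625 [ 0.6109 -0.2357  0.2235] [ 3.1413  0.0003 -0.2456] [ 0.5729 -1.1745  0.4428]
bush_plates 0.89 [410.7 227.7] [ 0.56   -0.3459  0.079 ]
jig_stop 0.65 [432.7 182.3] [ 0.5784 -0.3979  0.0225]
jig_stop 0.63 [313.7 189.8] [ 0.6008 -0.267   0.0225]
tube_end 0.84 [310.7 188.6] [ 0.6031 -0.2644  0.0235]
knob_grip 0.73 [390.5 332.2] [ 0.4703 -0.3082  0.11  ]
stud_axis 0.75 [425.1 253.8] [ 0.5474 -0.3467  0.11  ]
```

View pics/w1.png

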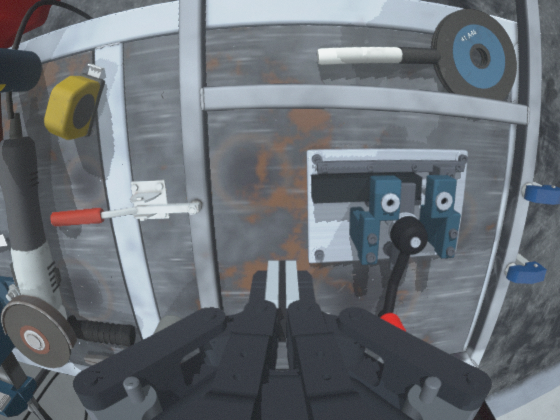

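The wrist view shows the jig base corners at about (308,150), (467,150), (463,265) and (308,263). The tube end is at (311,188), the hub at (408,235) and the knob at (390,325). I'll work out the jig pose from the corners.

Run:
```python
from h import *
np.set_printoptions(precision=4,suppress=True)
jc=np.array([[65,95],[65,-95],[-65,-95],[-65,95]])/1e3
W=np.array([atz('wrist',p,.01)[:2] for p in [(308,150),(467,150),(463,265),(308,263)]])
a=W-W.mean(0);b=jc-jc.mean(0)
th=np.arctan2((b[:,0]*a[:,1]-b[:,1]*a[:,0]).sum(),(a*b).sum())
Rm=np.array([[np.cos(th),-np.sin(th)],[np.sin(th),np.cos(th)]])
o=W.mean(0)
print(W,th,o,'res',W-o-b@Rm.T)
J=lambda x,y:o+Rm@np.array([x,y])/1e3
print('stud',J(-12,0),'home end',J(28,72.5),'stop',J(28,-42.5))
for n,p in dict(end=(.6031,-.2644),knob=(.4703,-.3082),plates=(.56,-.3459),stud=(.5474,-.3467)).items(): print(n,Rm.T@(np.array(p)-o)*1e3)
# stop of tube top edge pixel left
print('tube edge',Rm.T@(atz('wrist',(311,188),.0235)[:2]-o)*1e3)
```

```text
[[ 0.6405 -0.2711]
 [ 0.6026 -0.4539]
 [ 0.4528 -0.4402]
 [ 0.5137 -0.2425]] -0.22062085402566242 [ 0.5524 -0.3519] res [[ 0.0039  0.0024]
 [ 0.0075  0.005 ]
 [-0.0154 -0.0098]
 [ 0.0039  0.0025]]
stud [ 0.5407 -0.3493] home end [ 0.5956 -0.2873] stop [ 0.5704 -0.3995]
end [30.3143 96.5117]
knob [-89.6819  24.712 ]
plates [6.0941 7.5553]
stud [-6.0255  4.0174]
tube edge [31.0326 96.43  ]
```

```bash
python3 -m pendant '{"travel":[[0,0,4],[0,0,9],[0,0,14],[0,0,18],[0,0,18],[0,0,18]],"roll":[-0.5,-1,-1.5,-2,-2,-2],"grip":[0,0,0,0,0,0]}'
python3 -m pendant '{"travel":[[0,0.4,0],[0,0.8,0],[0,1.1,0],[0,1.4,0],[0,1.7,0],[0,2.0,0],[0,2.3,0],[0,2.5,0],[0,2.5,0],[0,2.5,0]],"roll":[0,0,0,0,0,0,0,0,0,0],"grip":[0,0,0,0,0,0,0,0,0,0]}'
python3 look.py w2.png tube_end
```

```text
time_s: 3.62
eef_pos: [0.6125, -0.2359, 0.0453]
orientation: [3.141, -0.003, -0.211]
force: [0.6, -0.1, 1.0]
grip_width: 0.0
gripper_force: 0.0
time_s: 4.88
eef_pos: [0.6063, -0.2599, 0.0433]
orientation: [3.141, -0.0, -0.211]
force: [-0.3, 1.0, 1.0]
grip_width: 0.0001
gripper_force: 0.3
4.925 [ 0.6062 -0.2598  0.0433] [ 3.1412  0.     -0.2106] [-0.1229  0.6949  0.8723]
tube_end 0.82 [310.2 279.4] [ 0.6031 -0.2732  0.0235]
```

```bash
for i in 1 2 3; do python3 -m pendant '{"travel":[[0,0.12,0],[0,0.25,0],[0,0.25,0]],"roll":[0,0,0],"grip":[0,0,0]}' | egrep 'time|eef|force:' | head -3; done
```

```text
time_s: 5.35
eef_pos: [0.6057, -0.2621, 0.0433]
force: [0.4, 0.1, 0.2]
time_s: 5.72
eef_pos: [0.6052, -0.2648, 0.0433]
force: [0.3, 0.8, 0.8]
time_s: 6.1
eef_pos: [0.6046, -0.2672, 0.0433]
force: [0.8, 1.6, 0.8]
```

View pics/w2.png

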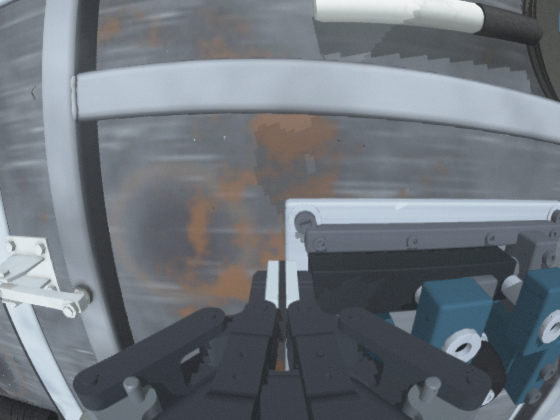

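The wrist view shows the closed fingertips (about (285,275)) right up against the tube's end at about (308,275). I'll keep pushing in small steps until the force rises.

```bash
for i in 1 2 3 4; do python3 -m pendant '{"travel":[[0,0.12,0],[0,0.25,0],[0,0.25,0]],"roll":[0,0,0],"grip":[0,0,0]}' | egrep 'time|eef|force:' | head -3; done
```

```text
time_s: 6.48
eef_pos: [0.6041, -0.2696, 0.0433]
force: [0.4, 1.4, -0.4]
time_s: 6.85
eef_pos: [0.604, -0.2703, 0.0433]
force: [1.3, 5.8, 0.7]
time_s: 7.22
eef_pos: [0.6039, -0.2705, 0.0433]
force: [1.8, 9.9, 1.9]
time_s: 7.6
eef_pos: [0.6039, -0.2707, 0.0434]
force: [3.0, 15.5, 3.7]
```

The tube is on the stop: force rose to about 15 N with no further motion, at the expected place. Next I'll back off, rise and move over the knob.

```bash
python3 -m pendant '{"travel":[[0,-1,0],[0,-2,0],[0,-2,-5],[0,-2,-10],[0,-1,-15.5],[-4,2,-15.5],[-8,4,-15.5],[-12.4,5.9,-15.5],[-12.4,5.9,-15.5],[-12.4,5.9,-15.5]],"roll":[0,0,0,0,0,0,0,0,0,0],"grip":[0,0,0,0,0,0.6,0.6,0.6,0.6,0.6]}' 60
python3 look.py w3.png knob_grip,stud_axis,tube_end
python3 - <<'E'
from h import *
cams.capture('wrist')
for m in cams.masks_of('wrist','knob_grip')[:2]: print(m['score'],m['position'],m['pixels'].sum(),atz('wrist',m['position'],.127))
E
```

```text
time_s: 8.85
eef_pos: [0.4694, -0.3092, 0.1988]
orientation: [3.141, -0.001, -0.211]
force: [0.4, -0.5, 0.2]
grip_width: 0.0505
gripper_force: 0.0
8.9 [ 0.4699 -0.3089  0.1987] [ 3.1409 -0.0015 -0.2104] [ 0.0155 -0.0189 -0.2067]
knob_grip 0.57 [280.9 226.6] [ 0.4718 -0.3081  0.11  ]
stud_axis 0.69 [313.3 107.2] [ 0.5463 -0.3447  0.11  ]
tube_end 0.56 [224.6  64.4] [ 0.6    -0.2835  0.0235]
0.87 [283.4, 230.0] 1326 [ 0.47541573 -0.31012468  0.127     ]
```

View pics/w3.png

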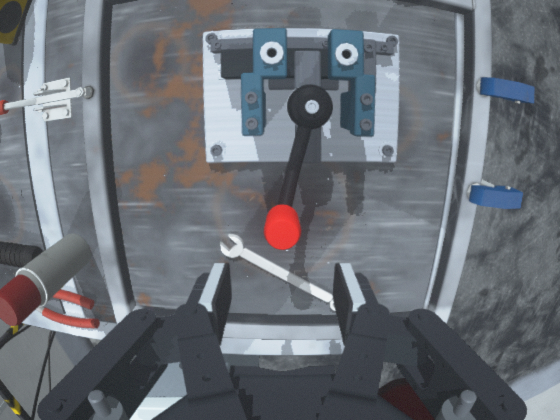

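The view shows the knob at (283,227), the hub at (311,106) and the tube end at (225,64), on the home position. Descending and pinching the knob.

```bash
python3 -m pendant '{"travel":[[0.2,-0.1,3],[0.2,-0.1,6],[0.2,-0.1,8.4],[0.2,-0.1,8.4],[0.2,-0.1,8.4],[0.2,-0.1,8.4],[0.2,-0.1,8.4],[0.2,-0.1,8.4],[0.2,-0.1,8.4]],"roll":[0,0,0,0,0,0,0,0,0],"grip":[0.6,0.6,0.6,0.6,0,0,0,0,0]}' 50
cat > arc.py <<'E'
# arc.py CX CY R yaw : prints knob angle, and tool travel for angles
from h import *
import sys
np.set_printoptions(precision=2,suppress=True)
S=np.array([.5463,-.3455]); Yj=-.213
def st():
    s=ctrl.get_state(); p=np.array(s['eef_pos']); F=np.array(s['force'])
    d=p[:2]-S; c,sn=np.cos(Yj),np.sin(Yj); e=np.array([[c,sn],[-sn,c]])@d
    phi=np.arctan2(e[1],-e[0]); u=d/np.linalg.norm(d); t=np.array([u[1],-u[0]])  # clockwise tangent
    print('t %.2f phi %.3f r %.4f z %.4f | Ftan(resist) %.1f Frad %.1f Fz %.1f w %.4f yaw %.3f'%(s['time_s'],phi,np.linalg.norm(d),p[2],-F[:2]@t,F[:2]@u,F[2],s['grip_width'],s['orientation'][2]))
    return s,p,phi
if __name__=='__main__':
    s,p,phi=st(); y=s['orientation'][2]
    if len(sys.argv)>1:
        print('offsets (cm tool x,y,z) from measured pose')
        for q in np.linspace(phi,float(sys.argv[1]),int(sys.argv[2])+1)[1:]:
            g=S+.085*np.array([-np.cos(q)*np.cos(Yj)-np.sin(q)*np.sin(Yj), -np.cos(q)*np.sin(Yj)+np.sin(q)*np.cos(Yj)])
            d=g-p[:2]; print('%.3f'%q,[round(100*(d[0]*np.cos(y)+d[1]*np.sin(y)),2),round(100*(d[0]*np.sin(y)-d[1]*np.cos(y)),2),round((q-phi)*.3,2)])
E
python3 arc.py 0.8 6
```

```text
time_s: 10.28
eef_pos: [0.4717, -0.3084, 0.1151]
orientation: [3.141, -0.002, -0.21]
force: [0.8, 0.3, 1.8]
grip_width: 0.0224
gripper_force: 49.2
t 10.28 phi 0.249 r 0.0833 z 0.1151 | Ftan(resist) -0.6 Frad -0.5 Fz 1.8 w 0.0224 yaw -0.210
offsets (cm tool x,y,z) from measured pose
0.341 [np.float64(0.06), np.float64(-0.79), np.float64(0.03)]
0.433 [np.float64(0.36), np.float64(-1.51), np.float64(0.06)]
0.525 [np.float64(0.72), np.float64(-2.2), np.float64(0.08)]
0.616 [np.float64(1.14), np.float64(-2.86), np.float64(0.11)]
0.708 [np.float64(1.63), np.float64(-3.47), np.float64(0.14)]
0.800 [np.float64(2.16), np.float64(-4.04), np.float64(0.17)]
```

```bash
python3 -m pendant '{"travel":[[0.06,-0.8,0.03],[0.2,-1.15,0.05],[0.36,-1.5,0.06],[0.36,-1.5,0.06]],"roll":[0,0,0,0],"grip":[0,0,0,0]}' >/dev/null; python3 arc.py
python3 -m pendant '{"travel":[[0.18,-0.35,0.01],[0.36,-0.7,0.02],[0.57,-1.02,0.04],[0.57,-1.02,0.04]],"roll":[0,0,0,0],"grip":[0,0,0,0]}' >/dev/null; python3 arc.py 0.8 4
```

```text
t 10.78 phi 0.435 r 0.0833 z 0.1145 | Ftan(resist) 1.9 Frad -5.8 Fz 0.8 w 0.0228 yaw -0.210
t 11.28 phi 0.572 r 0.0832 z 0.1140 | Ftan(resist) 0.9 Frad -6.3 Fz 0.2 w 0.0232 yaw -0.210
offsets (cm tool x,y,z) from measured pose
0.629 [np.float64(0.13), np.float64(-0.5), np.float64(0.02)]
0.686 [np.float64(0.42), np.float64(-0.88), np.float64(0.03)]
0.743 [np.float64(0.74), np.float64(-1.24), np.float64(0.05)]
0.800 [np.float64(1.08), np.float64(-1.59), np.float64(0.07)]
```

```bash
sed -i 's/\.085\*/.0832*/' arc.py
python3 -m pendant '{"travel":[[0.35,-0.2,0.02],[0.56,-0.51,0.03],[0.56,-0.51,0.03]],"roll":[0,0,0],"grip":[0,0,0]}' >/dev/null; python3 arc.py
python3 -m pendant '{"travel":[[0.25,-0.28,0.01],[0.49,-0.57,0.02],[0.49,-0.57,0.02],[0.49,-0.57,0.02]],"roll":[0,0,0,0],"grip":[0,0,0,0]}' >/dev/null; python3 arc.py
```

```text
t 11.65 phi 0.661 r 0.0832 z 0.1135 | Ftan(resist) 1.3 Frad -3.5 Fz 3.8 w 0.0231 yaw -0.210
t 12.15 phi 0.747 r 0.0833 z 0.1130 | Ftan(resist) 0.4 Frad -4.8 Fz 3.9 w 0.0232 yaw -0.210
```

```bash
python3 -m pendant '{"travel":[[0.1,0.06,-0.5],[0.1,0.06,-1.0],[0.1,0.06,-1.4],[0.1,0.06,-1.4],[0.1,0.06,-1.4]],"roll":[0,0,0,0,0],"grip":[0,0,0,0,0]}' >/dev/null; python3 arc.py -0.3 6
```

```text
t 12.78 phi 0.743 r 0.0823 z 0.1244 | Ftan(resist) 0.1 Frad -9.9 Fz -7.9 w 0.0226 yaw -0.211
offsets (cm tool x,y,z) from measured pose
0.569 [np.float64(-0.95), np.float64(1.08), np.float64(-0.05)]
0.396 [np.float64(-1.62), np.float64(2.36), np.float64(-0.1)]
0.222 [np.float64(-2.06), np.float64(3.74), np.float64(-0.16)]
0.048 [np.float64(-2.26), np.float64(5.17), np.float64(-0.21)]
-0.126 [np.float64(-2.21), np.float64(6.61), np.float64(-0.26)]
-0.300 [np.float64(-1.9), np.float64(8.03), np.float64(-0.31)]
```

```bash
python3 -m pendant '{"travel":[[-0.2,0.6,0],[-0.65,1.35,0],[-1.3,2.6,0],[-1.75,4.0,0],[-1.95,5.4,0],[-1.9,6.9,0],[-1.75,7.7,0],[-1.6,8.3,0],[-1.6,8.3,0]],"roll":[0,0,0,0,0,0,0,0,0],"grip":[0,0,0,0,0,0,0,0,0]}' >/dev/null; python3 arc.py -0.3 1
```

```text
t 13.90 phi -0.337 r 0.0820 z 0.1263 | Ftan(resist) -0.7 Frad 1.5 Fz -9.5 w 0.0230 yaw -0.211
offsets (cm tool x,y,z) from measured pose
-0.300 [np.float64(-0.21), np.float64(-0.26), np.float64(0.01)]
```

```bash
python3 -m pendant '{"travel":[[-0.15,-0.25,0],[-0.15,-0.25,0.4],[-0.15,-0.25,0.8],[-0.15,-0.25,1.35],[-0.15,-0.25,1.35],[-0.15,-0.25,1.35]],"roll":[0,0,0,0,0,0],"grip":[0,0,0,0,0,0]}' >/dev/null; python3 arc.py 0.8 11
```

```text
t 14.65 phi -0.317 r 0.0831 z 0.1153 | Ftan(resist) 1.2 Frad 10.2 Fz 3.8 w 0.0232 yaw -0.212
offsets (cm tool x,y,z) from measured pose
-0.215 [np.float64(-0.23), np.float64(-0.81), np.float64(0.03)]
-0.114 [np.float64(-0.37), np.float64(-1.64), np.float64(0.06)]
-0.012 [np.float64(-0.42), np.float64(-2.49), np.float64(0.09)]
0.089 [np.float64(-0.39), np.float64(-3.33), np.float64(0.12)]
0.191 [np.float64(-0.27), np.float64(-4.17), np.float64(0.15)]
0.292 [np.float64(-0.07), np.float64(-4.99), np.float64(0.18)]
0.394 [np.float64(0.22), np.float64(-5.78), np.float64(0.21)]
0.495 [np.float64(0.58), np.float64(-6.54), np.float64(0.24)]
0.597 [np.float64(1.02), np.float64(-7.26), np.float64(0.27)]
0.698 [np.float64(1.53), np.float64(-7.94), np.float64(0.3)]
0.800 [np.float64(2.11), np.float64(-8.55), np.float64(0.34)]
```

```bash
python3 -m pendant '{"travel":[[-0.45,-0.3,0.01],[-0.6,-0.7,0.03],[-0.6,-0.7,0.03]],"roll":[0,0,0],"grip":[0,0,0]}' >/dev/null; python3 arc.py
python3 -m pendant '{"travel":[[-0.07,-0.4,0.01],[-0.14,-0.82,0.03],[-0.14,-0.82,0.03]],"roll":[0,0,0],"grip":[0,0,0]}' >/dev/null; python3 arc.py
python3 -m pendant '{"travel":[[-0.03,-0.42,0.01],[-0.05,-0.85,0.03],[-0.05,-0.85,0.03]],"roll":[0,0,0],"grip":[0,0,0]}' >/dev/null; python3 arc.py
```

```text
t 15.03 phi -0.205 r 0.0839 z 0.1142 | Ftan(resist) 1.7 Frad -1.9 Fz -2.0 w 0.0228 yaw -0.209
t 15.40 phi -0.103 r 0.0841 z 0.1134 | Ftan(resist) 1.2 Frad -5.4 Fz -1.0 w 0.0225 yaw -0.209
t 15.78 phi -0.005 r 0.0839 z 0.1131 | Ftan(resist) 0.7 Frad -5.1 Fz -2.3 w 0.0229 yaw -0.209
```

```bash
python3 -m pendant '{"travel":[[0.1,-0.42,0.06],[0.13,-0.84,0.08],[0.13,-0.84,0.08]],"roll":[0,0,0],"grip":[0,0,0]}' >/dev/null; python3 arc.py
python3 -m pendant '{"travel":[[0.05,-0.42,0.01],[0.12,-0.83,0.03],[0.12,-0.83,0.03]],"roll":[0,0,0],"grip":[0,0,0]}' >/dev/null; python3 arc.py
python3 -m pendant '{"travel":[[0.1,-0.41,0.01],[0.2,-0.81,0.03],[0.2,-0.81,0.03]],"roll":[0,0,0],"grip":[0,0,0]}' >/dev/null; python3 arc.py
```

```text
t 16.15 phi 0.095 r 0.0839 z 0.1122 | Ftan(resist) 1.0 Frad -5.3 Fz -0.2 w 0.0225 yaw -0.210
t 16.52 phi 0.190 r 0.0837 z 0.1120 | Ftan(resist) 1.2 Frad -5.4 Fz 0.5 w 0.0231 yaw -0.210
t 16.90 phi 0.284 r 0.0836 z 0.1117 | Ftan(resist) 2.1 Frad -5.8 Fz 0.6 w 0.0231 yaw -0.210
```

```bash
for i in 1 2 3; do python3 -m pendant '{"travel":[[0.08,-0.2,0.01],[0.15,-0.39,0.015],[0.15,-0.39,0.015]],"roll":[0,0,0],"grip":[0,0,0]}' >/dev/null; python3 arc.py; done
```

```text
t 17.27 phi 0.328 r 0.0835 z 0.1116 | Ftan(resist) 1.8 Frad -5.4 Fz 2.4 w 0.0232 yaw -0.211
t 17.65 phi 0.374 r 0.0835 z 0.1115 | Ftan(resist) 3.5 Frad -5.0 Fz 1.7 w 0.0230 yaw -0.211
t 18.02 phi 0.420 r 0.0835 z 0.1114 | Ftan(resist) 3.1 Frad -5.5 Fz 2.0 w 0.0227 yaw -0.211
```

```bash
cat > avg.py <<'E'
from arc import *
F=[]
for i in range(5):
    cams.capture('top'); F.append(ctrl.get_state()['force'])
F=np.mean(F,0); s,p,phi=st(); d=p[:2]-S; u=d/np.linalg.norm(d); t=np.array([u[1],-u[0]])
print('   AVG Ftan %.2f Frad %.2f Fz %.2f'%(-F[:2]@t,F[:2]@u,F[2]))
E
for i in 1 2; do python3 -m pendant '{"travel":[[0.1,-0.19,0.01],[0.2,-0.37,0.015],[0.2,-0.37,0.015]],"roll":[0,0,0],"grip":[0,0,0]}' >/dev/null; python3 avg.py; done
for i in 1 ; do python3 -m pendant '{"travel":[[0.12,-0.18,0.01],[0.24,-0.36,0.015],[0.24,-0.36,0.015]],"roll":[0,0,0],"grip":[0,0,0]}' >/dev/null; python3 avg.py; done
```

```text
t 18.65 phi 0.466 r 0.0834 z 0.1113 | Ftan(resist) 5.3 Frad -5.4 Fz 2.7 w 0.0230 yaw -0.212
   AVG Ftan 4.48 Frad -5.20 Fz 2.48
t 19.27 phi 0.512 r 0.0834 z 0.1111 | Ftan(resist) 5.4 Frad -6.8 Fz 2.1 w 0.0231 yaw -0.212
   AVG Ftan 4.41 Frad -5.67 Fz 2.10
t 19.90 phi 0.560 r 0.0834 z 0.1109 | Ftan(resist) 5.3 Frad -5.5 Fz 3.3 w 0.0228 yaw -0.212
   AVG Ftan 5.31 Frad -5.56 Fz 2.98
```

```bash
python3 -m pendant '{"travel":[[0.13,-0.17,0.01],[0.25,-0.34,0.015],[0.25,-0.34,0.015]],"roll":[0,0,0],"grip":[0,0,0]}' >/dev/null; python3 avg.py
python3 -m pendant '{"travel":[[0.14,-0.17,0.01],[0.27,-0.33,0.015],[0.27,-0.33,0.015]],"roll":[0,0,0],"grip":[0,0,0]}' >/dev/null; python3 avg.py
python3 -m pendant '{"travel":[[0.14,-0.16,0.01],[0.28,-0.31,0.015],[0.28,-0.31,0.015]],"roll":[0,0,0],"grip":[0,0,0]}' >/dev/null; python3 avg.py
```

```text
t 20.52 phi 0.605 r 0.0834 z 0.1108 | Ftan(resist) 6.0 Frad -4.4 Fz 4.1 w 0.0226 yaw -0.212
   AVG Ftan 5.50 Frad -5.11 Fz 3.85
t 21.15 phi 0.654 r 0.0834 z 0.1106 | Ftan(resist) 5.5 Frad -4.3 Fz 3.9 w 0.0229 yaw -0.213
   AVG Ftan 6.16 Frad -4.66 Fz 4.17
t 21.77 phi 0.698 r 0.0834 z 0.1105 | Ftan(resist) 6.3 Frad -4.3 Fz 4.0 w 0.0232 yaw -0.213
   AVG Ftan 6.78 Frad -3.99 Fz 4.36
```

```bash
python3 -m pendant '{"travel":[[0.14,-0.15,0.01],[0.29,-0.3,0.015],[0.29,-0.3,0.015]],"roll":[0,0,0],"grip":[0,0,0]}' >/dev/null; python3 avg.py
python3 -m pendant '{"travel":[[0.1,-0.1,0.005],[0.2,-0.19,0.01],[0.2,-0.19,0.01]],"roll":[0,0,0],"grip":[0,0,0]}' >/dev/null; python3 avg.py;  python3 avg.py
```

```text
t 22.40 phi 0.743 r 0.0834 z 0.1103 | Ftan(resist) 7.4 Frad -4.3 Fz 6.2 w 0.0229 yaw -0.213
   AVG Ftan 7.73 Frad -3.99 Fz 5.57
t 23.02 phi 0.777 r 0.0834 z 0.1102 | Ftan(resist) 6.8 Frad -3.8 Fz 4.9 w 0.0230 yaw -0.213
   AVG Ftan 7.38 Frad -3.95 Fz 5.52
t 23.27 phi 0.777 r 0.0834 z 0.1102 | Ftan(resist) 7.4 Frad -4.3 Fz 5.4 w 0.0229 yaw -0.213
   AVG Ftan 7.16 Frad -4.31 Fz 6.02
```

```bash
python3 -m pendant '{"travel":[[0.06,-0.06,0.005],[0.12,-0.12,0.01],[0.12,-0.12,0.01]],"roll":[0,0,0],"grip":[0,0,0]}' >/dev/null; python3 avg.py; python3 avg.py
python3 -m pendant '{"travel":[[-0.06,0.08,0],[-0.12,0.16,-0.05],[-0.12,0.22,-0.1],[-0.12,0.22,-0.15],[-0.12,0.22,-0.15]],"roll":[0,0,0,0,0],"grip":[0,0,0,0,0]}' >/dev/null; python3 avg.py
```

```text
t 23.90 phi 0.792 r 0.0835 z 0.1101 | Ftan(resist) 8.1 Frad -4.1 Fz 5.6 w 0.0225 yaw -0.213
   AVG Ftan 8.32 Frad -4.20 Fz 6.08
t 24.15 phi 0.792 r 0.0834 z 0.1101 | Ftan(resist) 8.7 Frad -4.0 Fz 5.4 w 0.0229 yaw -0.213
   AVG Ftan 8.47 Frad -3.76 Fz 5.59
t 25.02 phi 0.769 r 0.0831 z 0.1108 | Ftan(resist) 6.0 Frad -4.9 Fz 2.1 w 0.0228 yaw -0.213
   AVG Ftan 6.91 Frad -4.82 Fz 2.16
```

```bash
for i in 1 2; do python3 -m pendant '{"travel":[[-0.05,0.05,0],[-0.1,0.1,0],[-0.1,0.1,0]],"roll":[0,0,0],"grip":[0,0,0]}' >/dev/null; python3 avg.py; done
```

```text
t 25.65 phi 0.756 r 0.0831 z 0.1109 | Ftan(resist) 6.7 Frad -4.9 Fz 2.5 w 0.0227 yaw -0.213
   AVG Ftan 6.07 Frad -5.16 Fz 2.46
t 26.27 phi 0.744 r 0.0831 z 0.1109 | Ftan(resist) 5.5 Frad -4.5 Fz 2.6 w 0.0228 yaw -0.212
   AVG Ftan 5.29 Frad -4.50 Fz 2.27
```

```bash
python3 -m pendant '{"travel":[[-0.1,0.2,0],[-0.2,0.4,0],[-0.28,0.55,0],[-0.28,0.55,0]],"roll":[0,0,0,0],"grip":[0,0,0,0]}' >/dev/null; python3 avg.py
```

```text
t 27.02 phi 0.699 r 0.0828 z 0.1109 | Ftan(resist) 3.2 Frad 0.1 Fz 4.8 w 0.0231 yaw -0.210
   AVG Ftan 3.05 Frad 0.32 Fz 5.20
```

```bash
python3 -m pendant '{"travel":[[-0.1,0.1,0],[-0.2,0.22,-0.1],[-0.33,0.36,-0.15],[-0.33,0.36,-0.15]],"roll":[0,0,0,0],"grip":[0,0,0,0]}' >/dev/null; python3 avg.py
```

```text
t 27.77 phi 0.647 r 0.0824 z 0.1120 | Ftan(resist) 0.2 Frad -3.5 Fz -1.8 w 0.0229 yaw -0.210
   AVG Ftan 0.93 Frad -2.65 Fz -1.71
```

```bash
python3 -m pendant '{"travel":[[0,0,0],[0,0,0],[0,0,0],[0,0,-3],[0,0,-6],[0,0,-9],[0,0,-9]],"roll":[0,0,0,0,0,0,0],"grip":[0.6,0.6,0.6,0.6,0.6,0.6,0.6]}'
python3 look.py w4.png knob_grip,stud_axis,tube_end
python3 - <<'E'
from arc import *
st()
for q,z in(('knob_grip',.110),):
  for m in cams.masks_of('wrist',q)[:1]: 
    w=atz('wrist',m['position'],.115)[:2]; d=w-S; c,s=np.cos(Yj),np.sin(Yj); e=np.array([[c,s],[-s,c]])@d; print(m['score'],m['position'],w,'phi',np.arctan2(e[1],-e[0]),'r',np.linalg.norm(d)*1e3)
E
```

```text
time_s: 28.65
eef_pos: [0.4939, -0.2839, 0.2052]
orientation: [3.14, -0.006, -0.21]
force: [-0.5, 0.4, -0.1]
grip_width: 0.0513
gripper_force: 0.0
28.7 [ 0.493  -0.2834  0.2033] [ 3.141  -0.0024 -0.2103] [ 0.115  -0.2628  0.3108]
knob_grip 0.88 [284.1 232. ] [ 0.488  -0.2833  0.11  ]
stud_axis 0.68 [356.1 136. ] [ 0.544  -0.3433  0.11  ]
tube_end 0.62 [257.5  85.8] [ 0.5948 -0.2819  0.0235]
tube_end 0.18 [317.8  85.2] [ 0.5843 -0.3349  0.0235]
t 28.85 phi 0.642 r 0.0833 z 0.2008 | Ftan(resist) -0.8 Frad -0.1 Fz 0.1 w 0.0513 yaw -0.210
0.72 [283.3, 231.7] [ 0.49 -0.28] phi 0.6252102679214828 r 84.22394159447646
```

View pics/w4.png

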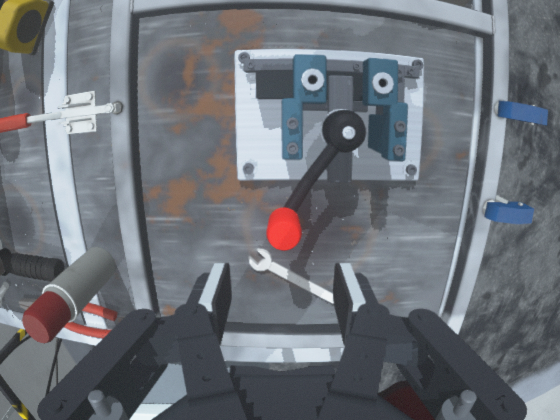

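The view shows the lever at about 0.63 rad (knob at (284,230)), with the tube still home. The steep unloading slope (about 0.65 N/mm) suggests the screw held and the lever only relaxed elastically. I'll re-grip once to check that the screw still holds the load.

```bash
python3 -m pendant '{"travel":[[-0.3,-0.1,4],[-0.3,-0.1,7.5],[-0.3,-0.1,9],[-0.3,-0.1,9],[-0.3,-0.1,9],[-0.3,-0.1,9],[-0.3,-0.1,9],[-0.3,-0.1,9]],"roll":[0,0,0,0,0,0,0,0],"grip":[0.6,0.6,0.6,0,0,0,0,0]}' >/dev/null; python3 avg.py
for i in 1 2; do python3 -m pendant '{"travel":[[0.1,-0.13,0],[0.25,-0.32,0],[0.25,-0.32,0]],"roll":[0,0,0],"grip":[0,0,0]}' >/dev/null; python3 avg.py; done
```

```text
t 30.15 phi 0.634 r 0.0850 z 0.1127 | Ftan(resist) 1.7 Frad -1.1 Fz -0.7 w 0.0228 yaw -0.210
   AVG Ftan 1.23 Frad -0.73 Fz -0.84
t 30.77 phi 0.679 r 0.0851 z 0.1124 | Ftan(resist) 3.1 Frad -2.2 Fz 0.2 w 0.0231 yaw -0.211
   AVG Ftan 3.56 Frad -2.38 Fz 0.12
t 31.40 phi 0.719 r 0.0851 z 0.1123 | Ftan(resist) 5.4 Frad -3.2 Fz 1.1 w 0.0231 yaw -0.211
   AVG Ftan 5.19 Frad -3.28 Fz 0.60
```

```bash
python3 -m pendant '{"travel":[[0.1,-0.13,0],[0.25,-0.29,0],[0.25,-0.29,0]],"roll":[0,0,0],"grip":[0,0,0]}' >/dev/null; python3 avg.py
python3 -m pendant '{"travel":[[0.07,-0.07,0],[0.14,-0.15,0],[0.14,-0.15,0]],"roll":[0,0,0],"grip":[0,0,0]}' >/dev/null; python3 avg.py
```

```text
t 32.02 phi 0.753 r 0.0850 z 0.1122 | Ftan(resist) 6.8 Frad -4.6 Fz 0.3 w 0.0230 yaw -0.212
   AVG Ftan 7.48 Frad -3.95 Fz 0.38
t 32.65 phi 0.773 r 0.0851 z 0.1122 | Ftan(resist) 8.8 Frad -4.2 Fz 0.5 w 0.0231 yaw -0.212
   AVG Ftan 8.25 Frad -4.08 Fz 0.57
```

The clamp holds elastically up to about 8.2 N at the knob, so it's hand-tight. I'll unload the lever, let go and rise clear.

```bash
python3 -m pendant '{"travel":[[-0.25,0.3,0],[-0.5,0.6,0],[-0.7,0.85,0],[-0.95,1.12,0],[-0.95,1.12,0],[-0.95,1.12,0]],"roll":[0,0,0,0,0,0],"grip":[0,0,0,0,0,0]}' >/dev/null; python3 avg.py
python3 -m pendant '{"travel":[[0,0,0],[0,0,0],[0,0,0],[0,0,-2],[0,0,-5],[0,0,-9],[0,0,-12],[0,0,-12],[0,0,-12]],"roll":[0,0,0,0,0,0,0,0,0],"grip":[0.6,0.6,0.6,0.6,0.6,0.6,0.6,0.6,0.6]}' | head -3
python3 look.py w5.png knob_grip,stud_axis,tube_end
python3 - <<'E'
from h import *
save('scene','s1.png');cams.capture('top')
l=[(c,cams.mark_of(c,'knob_grip')[0]['position']) for c in('top','wrist')]; print(l,tri(l))
E
```

```text
t 33.65 phi 0.629 r 0.0853 z 0.1124 | Ftan(resist) 0.6 Frad -3.5 Fz -1.0 w 0.0227 yaw -0.210
   AVG Ftan 0.68 Frad -4.07 Fz -0.91
time_s: 34.78
eef_pos: [0.4886, -0.2814, 0.2314]
orientation: [-3.141, 0.001, -0.21]
34.825 [ 0.4883 -0.2813  0.2309] [-3.1406  0.0026 -0.2104] [ 0.2716  0.002  -0.1435]
knob_grip 0.94 [284.1 214.3] [ 0.4868 -0.2823  0.11  ]
stud_axis 0.65 [350.6 126.3] [ 0.5442 -0.3451  0.11  ]
tube_end 0.96 [260.6  81.1] [ 0.5977 -0.2828  0.0235]Traceback (most recent call last):
  File "<stdin>", line 3, in <module>
IndexError: list index out of range
```

View pics/w5.png

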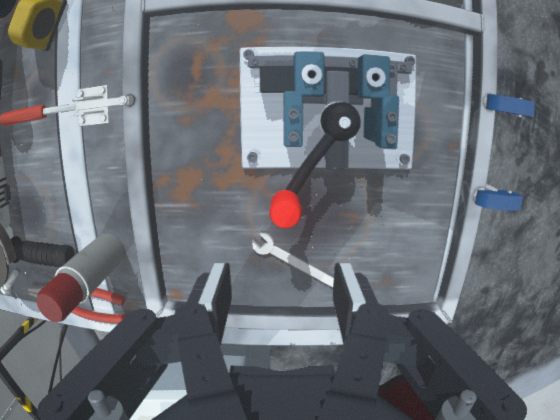

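The final view shows the lever free at (285,208) and the tube end at home (261,81). The can and spanner look undisturbed, and the gripper is clear. Handing in.

```bash
python3 -c "from bench import ctrl; print(ctrl.close_job())"
```

```text
the job is handed in; nothing more can be done
None
```

The job is handed in at about 35 s: the tube is on the end stop and clamped at about 8 N of pull at the knob (peak about 8.5 N), and the lever has been let go and reads as seated, judging by the knob height I felt and the clamp load it carried. I never went near the oil can, pliers or spanner.

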